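# Shut and pin a stock tote for the rack

## Robot

A 6-joint arm with a two-finger parallel gripper is mounted at the origin on the work surface. World frame = base frame: x ahead of the robot, y to its left, z up, the work surface at z = 0. Lengths are in m, angles in rad, forces in N, time in s.
With the tool pointing down it reaches from about 0.25 to 0.775 m from the base axis. Payload 4 kg.
Tool frame: the origin (TCP) lies at the very end of the fingers, on their centre line; the grasp point (between the pads) lies 19 mm behind it; z points along the fingers, y is the line along which they close (so a half turn about z gives the same grasp; the last joint's range is limited). The gripper opens to 85 mm and grips with 20 to 120 N. Pads are 22 mm wide; open, the fingers measure 114 mm over their backs; the gripper's body (76 mm by 85 mm) begins 54 mm behind the grasp point. The pads swing forward as they close: fully open they stand 13 mm farther back than shut.
Start: joints at [-1.334, 0.087, 1.371, -0, 1.684, -0.103], TCP at [0.183, -0.519, 0.231] pointing down, gripper open.
Joint ranges: [-3.1, 3.1], [-0.76, 2.03], [0.27, 2.55], [-1.08, 4.22], [0.17, 2.65], [-2.57, 2.57]. Speed limits (rad/s): [2.79, 2.79, 3.14, 3.14, 3.14, 3.14].

## Interface

Orientations are given as a unit quaternion [w, x, y, z].
In Python, from station import r gives the robot as it stands. Calls block until the motion is done:
- r.move_ptp(position, orientation): joint-space move of the TCP to a pose.
- r.move_straight(position, attitude=None, vel=0.15): straight line of the TCP; attitude=None keeps the orientation; vel is the mean speed in m/s.
- r.move_joints(angles): joint-space move.
- r.release() and r.clamp(force=None): open the fingers fully, or close them until they stop; force is the grip in N (None keeps the last).
- r.hold(seconds).
- r.solve_ik(position, orientation): joint angles nearest the present ones, or None.
- r.get_image(name): name is "scene" or "side" or "wrist"; returns a dict with "frame" (384x512x3 uint8, red, green, blue), "mtx" (3x3 intrinsics, pixels), "T" (4x4, takes a point from camera to world coordinates); the wrist camera has in their place "T_tool_cam" (4x4, takes a point from camera to tool coordinates, whose origin is the TCP and whose axes are the flange's). Camera axes: x right, y down, z forward; pixel columns grow to the right and rows downward; lengths in m; the calibration is good to about 2 mm. The wrist camera is an equidistant fisheye: a pixel r from the principal point sees the ray r / f radians off the axis. A picture is of the moment at which its call begins: read the wrist's pose just before it. There is no depth.
A pose or a line that the arm cannot do raises r.IKError and nothing moves.
- r.job_done(): hands the job in; it is judged then, once.
Trained networks look in the newest picture that a camera, given by its name, has taken for a name from the list of things; names that differ only in an ending like _2 or _b are one class to them, and where a whole thing is asked for, a point or a joint stands for the part that bears it (a point fixed in the world has none). Each returns a list of dicts, best first, with "score" (0 to 1); they miss things now and then, are a little off and sometimes report something else, mostly with a low value. They report only what shows in the picture. A call takes as long as a camera call.
- r.look_for(thing, camera): "extent" ([centre column, centre row, width, height] as shares, 0 to 1, of the picture: columns of its width, rows of its height, round what is visible of it).
Readings, each from a call of its own:
- r.get_t(): time.
- r.get_joints(): joint angles.
- r.get_dq(): joint speeds.
- r.get_joint_efforts(): joint torques, N m.
- r.get_ee_pos(): TCP position.
- r.get_ee_rot(): TCP orientation.
- r.get_wrist_force(): force on the tool from outside, world axes, zero at the start.
- r.get_moment(): the same for the moment, N m.
- r.get_width(): finger opening in m.
- r.get_gripper_force(): force on a finger pad.
Only numpy, scipy, OpenCV 4.12 (cv2) and the standard library are available. Lean on these libraries where they do the work, as an engineer would, in place of code of your own. Each camera call takes 0.05 s, during which the arm holds its last target. There are 200 camera calls.

## Task

Get the open stock tote ready to go back on the rack: push its stiff blue lid fully shut, then take the orange-handled locking pin from the wooden block and put it down through the eye in the lid's yellow tab and the steel catch below it, until its collar sits flush on the tab. Leave the blue-handled pin, the carton, the pink jug and the metal pot where they are.

Things in the scene. Friction and masses are not known exactly. Their poses are not given: they have to be found in the camera images.
- tote: Grey plastic open-topped tote, fixed to the bench, 220 (x) x 260 (y) x 130 mm high. Origin: centre of its underside; z up; +x points from the hinge side to the side with the clasp. The steel catch (a 50 x 50 x 10 mm plate) sticks out of its +x wall just below the rim.
- lid (a joint): Hinge of the flat blue lid (230 mm from hinge to free edge, 270 mm wide, 10 mm thick) in rad: 0 = fully shut and level, growing as the free edge rises; starts between about 0.35 and 0.75. The friction hinge is stiff: the lid stays wherever it is left and needs about 2 to 4 N of push on its pad. No latch or spring.
- lid_hinge (a point): Point on the lid's hinge axis, at its middle: at (-115, 0, 130) mm in the tote's frame, in the plane of the lid's underside. The axis is parallel to the tote's y.
- lid_pad (a point): Centre of the black rubber pressing pad (60 x 80 mm) on the lid's upper face, 190 mm from the hinge axis along the lid and 10 mm above the lid's underside. Moves with the lid; its z is the lid's normal.
- lid_eye (a point): Centre of the round eye (13 mm diameter, right through) at the upper face of the yellow tab on the lid's free edge. Tab: 50 mm wide, 8 mm thick, reaching 45 mm past the edge. Eye: 250 mm from the hinge axis along the lid, 8 mm above the plane of the lid's underside. Moves with the lid; z is the tab's normal. Lid shut: at (135, 0, 138) mm in the tote's frame.
- catch_hole (a point): Centre of the mouth of the round hole through the fixed steel catch plate: 13 mm in diameter, 10 mm deep, open below, at (135, 0, 128) mm in the tote's frame. With the lid shut the eye is exactly above it with a 2 mm gap between tab and catch.
- pin_block: Light wooden block 140 (x) x 60 (y) x 60 mm high, fixed to the bench, left or right of the tote. Origin: centre of its underside. Two sockets 12 mm in diameter, 50 mm deep, at x = -40 and +40 mm on its top; each holds one pin, upright, its collar resting on the block.
- pin_orange: Locking pin, loose, about 80 g: steel shank 10 mm in diameter, 45 mm long, the last 8 mm tapered to 4 mm; collar 26 mm in diameter, 5 mm thick; above it an orange round handle 18 mm in diameter, ending 35 mm above the collar's underside. Origin: centre of the collar's underside; z up along the handle, shank to -z. Starts upright in either socket of the block.
- pin_tip (a point): Lower end of the orange pin's shank, 45 mm below its origin.
- pin_blue: A shorter pin (shank 22 mm), otherwise like the orange one but with a blue handle; stands in the block's other socket. Leave it alone.
- carton: Taped brown carton 110 x 90 x 60 mm, loose, on the other side of the tote from the pin block. Origin: centre of its underside.
- jug: Pink plastic jug 70 x 110 mm, 180 mm high with its white cap, loose. Origin: centre of its underside.
- pot: Small aluminium bowl, 110 mm in diameter and 60 mm high, loose. Origin: centre of its underside.

How it is judged:
By the outcome, as a careful person would: the job done as asked, in the order asked, and still so for the second after the job is handed in, with the robot touching nothing.
It also fails if it takes over 64 s, if anything falls off the work surface, if the arm or the gripper's body presses on something with over 40 N, if the wrist force passes 120 N, or if a joint passes its speed limit or range.

## Working session

There is one attempt and no reset: what is moved stays moved. The work goes in short steps, each a Python script; the robot and the scene stay as the last script left them, time stands still between calls to the robot, and variables do not carry over. Pictures are saved under pics/ and viewed, at most 10 in all, crops included, and the job is handed in when it is done.

```bash
mkdir -p pics; ls; python3 - <<'E'
from station import r
import cv2,numpy as np
ims=[]
for c in("scene","side"):
    d=r.get_image(c); cv2.imwrite(f"pics/{c}0.png",d["frame"][:,:,::-1])
    np.set_printoptions(precision=4,suppress=True); print(c,d["mtx"].tolist(),d["T"])
    for t in("tote","lid","lid_pad","lid_eye","catch_hole","pin_block","pin_orange","pin_blue","carton","jug","pot"):
        print(t,[(round(q["score"],2),np.round(np.array(q["extent"])*[512,384,512,384],1).tolist()) for q in r.look_for(t,c)[:2]])
print(r.get_t())
E
```

```text
pics
scene [[460.62620079215634, 0.0, 261.01860906651694], [0.0, 460.62620079215634, 196.16380256960463], [0.0, 0.0, 1.0]] [[ 0.3799  0.7216 -0.5788  1.1412]
 [ 0.925  -0.2908  0.2446 -0.2512]
 [ 0.0081 -0.6283 -0.7779  0.934 ]
 [ 0.      0.      0.      1.    ]]
tote [(0.62, [257.6, 191.5, 143.0, 144.6])]
lid [(0.73, [255.5, 153.8, 145.3, 65.1])]
lid_pad [(0.56, [255.5, 154.8, 148.1, 65.3])]
lid_eye [(0.76, [256.5, 154.4, 150.1, 66.7]), (0.31, [256.7, 190.0, 145.2, 144.9])]
catch_hole [(0.92, [257.1, 191.4, 151.1, 145.2])]
pin_block [(0.96, [373.8, 155.7, 54.1, 55.4]), (0.18, [148.7, 335.0, 58.7, 55.7])]
pin_orange []
pin_blue [(0.46, [152.5, 335.5, 55.3, 52.5])]
carton [(0.63, [124.7, 247.2, 47.0, 63.4])]
jug [(0.9, [415.8, 231.6, 63.6, 62.0]), (0.46, [150.2, 335.0, 59.8, 51.0])]
pot [(0.78, [150.6, 337.4, 58.2, 53.2])]
side [[384.83933851327, 0.0, 250.15128543290245], [0.0, 384.83933851327, 190.152137027805], [0.0, 0.0, 1.0]] [[-0.9959 -0.0511  0.0742  0.4843]
 [-0.0901  0.5891 -0.803   0.6899]
 [-0.0026 -0.8065 -0.5913  0.623 ]
 [ 0.      0.      0.      1.    ]]
tote []
lid [(0.68, [296.2, 166.4, 139.6, 116.2]), (0.26, [325.4, 356.4, 20.7, 28.4])]
lid_pad [(0.74, [295.9, 168.7, 136.8, 108.2])]
lid_eye [(0.71, [201.4, 149.5, 39.4, 30.7]), (0.61, [293.3, 171.1, 139.9, 120.3])]
catch_hole [(0.76, [285.9, 200.4, 150.8, 174.3])]
pin_block [(0.79, [300.4, 362.6, 97.7, 42.7])]
pin_orange [(0.36, [202.3, 147.9, 39.0, 31.6])]
pin_blue [(0.83, [325.3, 356.7, 17.2, 30.1])]
carton [(0.59, [295.8, 139.7, 9.9, 5.7]), (0.19, [299.2, 362.6, 94.6, 42.8])]
jug [(0.87, [127.1, 296.0, 82.6, 118.6])]
pot [(0.81, [202.6, 147.8, 36.6, 31.5])]
1.2
```

```bash
python3 - <<'E'
import cv2,numpy as np
a=cv2.imread("pics/scene0.png");b=cv2.imread("pics/side0.png")
cv2.imwrite("pics/s1.png",cv2.resize(a[60:360,90:490],(800,600),interpolation=cv2.INTER_CUBIC))
cv2.imwrite("pics/s2.png",cv2.resize(b[84:384,60:460],(800,600),interpolation=cv2.INTER_CUBIC))
E
```

```text
(no output)
```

View pics/s1.png

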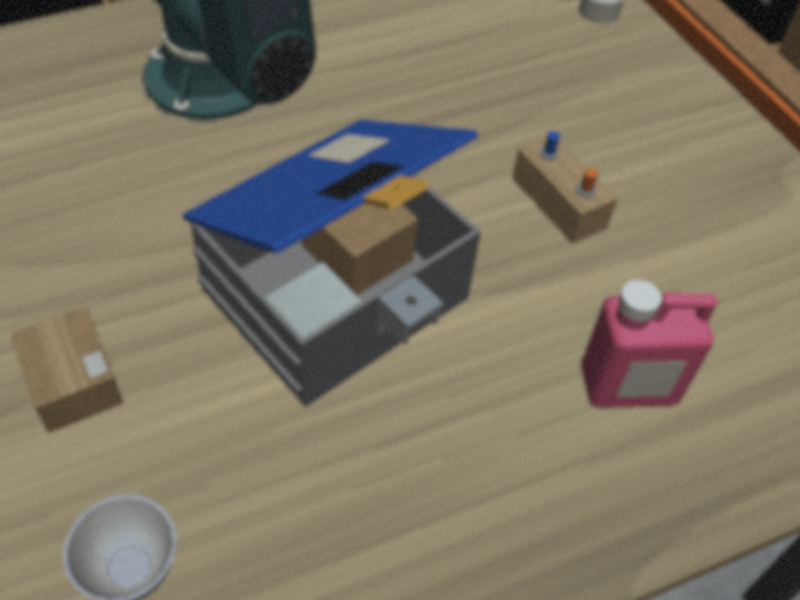

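View pics/s2.png

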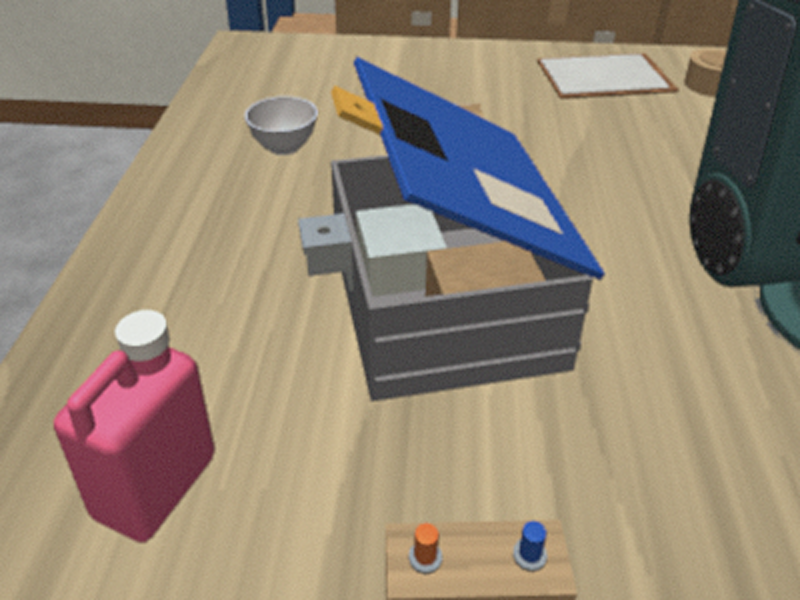

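The scene view shows the tote with its catch hole at (295.5,210) and the lid eye at (288.5,154). The orange pin's top is at (385,146.5), on the outer end of the block, and the blue pin's top is at (366.5,128). In the side view the catch hole is at (222,199), the eye at (239,137) and the orange pin's top at (273,350). The carton, pot and jug are well clear of these. Next I fit the poses.

```bash
cat > fit.py <<'E'
import numpy as np
from scipy.optimize import least_squares
C={"s":(460.626,261.0186,196.1638,np.array([[.3799,.7216,-.5788,1.1412],[.925,-.2908,.2446,-.2512],[.0081,-.6283,-.7779,.934]])),
"d":(384.839,250.1513,190.1521,np.array([[-.9959,-.0511,.0742,.4843],[-.0901,.5891,-.803,.6899],[-.0026,-.8065,-.5913,.623]]))}
def proj(c,P):
    f,cx,cy,T=C[c]; q=T[:,:3].T@(np.asarray(P)-T[:,3]); return np.array([f*q[0]/q[2]+cx,f*q[1]/q[2]+cy])
def full(c,u,v): return np.array([90+u/2,60+v/2] if c=="s" else [60+u/2,84+v/2])
def W(x,y,yaw,p): c,s=np.cos(yaw),np.sin(yaw); return np.array([x+c*p[0]-s*p[1],y+s*p[0]+c*p[1],p[2]])
def L(th,l,y,h): return (-.115+l*np.cos(th)-h*np.sin(th),y,.13+l*np.sin(th)+h*np.cos(th))
fixed=[("s",411,300,(.135,0,.128)),("d",324,230,(.135,0,.128)),("s",478,233,(.11,.13,.13)),("s",306,403,(.11,-.13,0)),("s",470,297,(.11,.13,0)),
("d",371,305,(.11,.13,.13)),("d",588,281,(-.11,.13,.13)),("d",333,162,(.11,-.13,.13)),("d",374,397,(.11,.13,0)),("d",575,371,(-.11,.13,0))]
lid=[("s",397,188,.25,0,.008),("d",358,106,.25,0,.008),("s",360,181,.19,0,.01),("d",415,130,.19,0,.01),("s",184,215,0,-.135,.01),("s",362,121,0,.135,.01),
("s",478,134,.23,.135,.01),("s",276,249,.23,-.135,.01),("d",358,60,.23,-.135,.01),("d",410,198,.23,.135,.01),("d",602,272,0,.135,.01),("d",513,135,0,-.135,.01)]
def ft(p):
    x,y,w,th=p
    return np.concatenate([proj(c,W(x,y,w,P))-full(c,u,v) for c,u,v,P in fixed]+[proj(c,W(x,y,w,L(th,l,yy,h)))-full(c,u,v) for c,u,v,l,yy,h in lid])
b=[("s",590,172,1,.095),("s",588,189,1,.065),("s",553,136,-1,.095),("s",551,153,-1,.065),("d",426,531,1,.095),("d",426,560,1,.065),("d",533,529,-1,.095),("d",530,556,-1,.065)]
def fb(p): return np.concatenate([proj(c,W(*p,(.04*k,0,z)))-full(c,u,v) for c,u,v,k,z in b])
if __name__=="__main__":
    np.set_printoptions(precision=4,suppress=True)
    t=least_squares(ft,[.45,-.05,0,.5],loss="soft_l1"); print("tote,lid",t.x,ft(t.x).reshape(-1,2).round(1).tolist())
    k=least_squares(fb,[.45,.3,0],loss="soft_l1"); print("block",k.x,fb(k.x).reshape(-1,2).round(1).tolist())
    print("orange",W(*k.x,(.04,0,.06)),"catch",W(*t.x[:3],(.135,0,.128)),"pad",W(*t.x[:3],L(t.x[3],.19,0,.01)))
E
python3 fit.py; python3 -c "
from station import r
d=r.get_image('wrist');print(d['mtx'],d['T_tool_cam'],r.get_ee_rot())"
```

```text
tote,lid [0.474  0.0198 0.2849 0.5463] [[-0.4, -0.9], [-0.6, 1.0], [0.9, -2.0], [-0.5, 1.7], [-1.4, -0.2], [-1.2, 3.3], [2.4, -0.2], [-2.1, 0.3], [-2.0, 3.8], [-0.9, 0.8], [-2.2, 0.7], [0.1, 2.8], [-0.5, -0.1], [-2.0, 1.5], [-2.2, -0.8], [-1.8, -1.8], [-0.9, -2.1], [-1.3, -0.7], [-2.2, -0.6], [-1.0, -0.6], [2.2, 1.9], [0.0, -0.2]]
block [0.4416 0.3674 0.1229] [[-0.1, -0.4], [-1.6, -0.8], [-0.7, -1.0], [-1.7, -1.3], [-0.5, 2.8], [-1.1, -0.7], [0.0, 2.0], [-0.7, -0.4]]
orange [0.4813 0.3723 0.06  ] catch [0.6035 0.0577 0.128 ] pad [0.5144 0.0316 0.2373]
[[297.31863964   0.         253.82435251]
 [  0.         297.31863964 191.01068067]
 [  0.           0.           1.        ]] [[-1.66420737e-03 -9.48774662e-01 -3.15949160e-01  8.00623603e-02]
 [ 9.99998597e-01 -1.63852682e-03 -3.46930212e-04 -3.87189219e-04]
 [-1.88532578e-04 -3.15949294e-01  9.48776058e-01 -1.42102689e-01]
 [ 0.00000000e+00  0.00000000e+00  0.00000000e+00  1.00000000e+00]] [3.90291593e-05 9.85606798e-01 1.69053947e-01 2.72052445e-05]
```

```bash
cat > h.py <<'E'
from station import r
import numpy as np, cv2
from fit import W,L
TOTE=(.474,.0198,.2849); BLK=(.4416,.3674,.1229)
def q(a): return [0,float(np.cos(a/2)),float(np.sin(a/2)),0]
def wproj(d,pos,quat,P):
    from scipy.spatial.transform import Rotation as R
    Rt=R.from_quat(np.roll(quat,-1)).as_matrix(); T=d["T_tool_cam"]
    c=T[:3,:3].T@(Rt.T@(np.array(P)-pos)-T[:3,3]); n=np.hypot(c[0],c[1]); th=np.arctan2(n,c[2]); K=d["mtx"]
    return np.array([K[0,2],K[1,2]])+K[0,0]*th*c[:2]/n
def wray(d,pos,quat,uv,z):
    "point on plane z seen at pixel uv"
    from scipy.spatial.transform import Rotation as R
    Rt=R.from_quat(np.roll(quat,-1)).as_matrix(); T=d["T_tool_cam"]; K=d["mtx"]
    o=np.array(uv)-[K[0,2],K[1,2]]; n=np.hypot(*o); th=n/K[0,0]
    v=Rt@T[:3,:3]@np.array([*(np.sin(th)*o/n),np.cos(th)]); c=pos+Rt@T[:3,3]
    return c+v*(z-c[2])/v[2]
E
python3 - <<'E'
from h import *
p=np.array(r.get_ee_pos()); r.clamp(20)
r.move_straight([p[0],p[1],.36],vel=.3)
a=TOTE[2]
s=W(*TOTE,L(.5463,.19,0,.01))
r.move_ptp([s[0],s[1],.36],q(a)); print(r.get_t(),r.get_joints())
r.move_straight([s[0],s[1],s[2]+.015],vel=.15)
f0=np.array(r.get_wrist_force()); print("f0",f0)
for th in np.arange(.55,-.001,-.055):
    g=W(*TOTE,L(th,.19,0,.01)); r.move_straight(g,vel=.1)
    f=np.array(r.get_wrist_force())-f0; print(round(th,2),f.round(1),np.round(r.get_ee_pos(),3)[2])
    if np.linalg.norm(f)>30: break
z=g[2]
while f[2]<15 and z>.130:
    z-=.001; r.move_straight([g[0],g[1],z],vel=.03); f=np.array(r.get_wrist_force())-f0; print(round(z,4),f.round(1))
print(r.get_t())
E
```

```text
4.8833 [-4.99775398e-02  2.08817035e-02  1.18713902e+00 -3.35142633e-04
  1.93364583e+00  1.23716859e+00]
f0 [-0.19656985  0.67874238  0.38851807]
0.55 [ 0.1 -1.3  0.1] 0.238
0.5 [ 0.9  0.4 -0. ] 0.228
0.44 [ 1.1 -0.5  0.3] 0.219
0.39 [ 0.2 -0.1 -1.2] 0.21
0.33 [-0.1  0.   0.3] 0.2
0.28 [ 0.3 -1.4 -0.5] 0.191
0.22 [0.1 1.  0.5] 0.181
0.17 [-0.2  0.   0.1] 0.17
0.11 [-0.1 -0.4  1.2] 0.16
0.06 [-0.6  0.1  0. ] 0.15
0.0 [0.8 0.4 0.6] 0.14
0.139 [-0.6 -0.8  5. ]
0.138 [-2.4 -0.8  9. ]
0.137 [-4.1 -0.4 11.3]
0.136 [-5.2 -0.4 14.9]
0.135 [-7.  -0.4 18. ]
9.875
```

```bash
python3 - <<'E'
from h import *
p=np.array(r.get_ee_pos()); r.move_straight([p[0],p[1],.25],vel=.2)
r.release()
o=W(*BLK,(.04,0,.06)); print(o)
r.move_ptp([o[0]-.02,o[1],.18],q(BLK[2])); print(r.get_joints())
pos,qu=np.array(r.get_ee_pos()),np.array(r.get_ee_rot())
d=r.get_image("wrist"); f=d["frame"].copy()
for z,c in((.06,(0,255,0)),(.095,(255,255,0))):
    u=wproj(d,pos,qu,[o[0],o[1],z]); print(u); cv2.circle(f,tuple(np.round(u).astype(int)),2,c,-1)
print(r.look_for("pin_orange","wrist")[:2])
hsv=cv2.cvtColor(d["frame"],cv2.COLOR_RGB2HSV); m=cv2.inRange(hsv,(3,150,100),(14,255,255)); n,_,st,ce=cv2.connectedComponentsWithStats(m); print([(s.tolist(),e.tolist()) for s,e in zip(st,ce) if s[4]>30][1:])
s=r.get_image("scene")["frame"][60:260,150:420]; s=cv2.resize(s,None,fx=2,fy=2)
out=np.zeros((600,800,3),np.uint8); 
out=cv2.resize(np.vstack([np.pad(f,((0,0),(0,28),(0,0))),s]),(551,800-16)); 
cv2.imwrite("pics/w1.png",f[:,:,::-1]); cv2.imwrite("pics/s3.png",s[:,:,::-1]); print(r.get_t())
E
```

```text
[0.48129829 0.37230363 0.06      ]
[ 5.82022125e-01  1.96771704e-01  1.34817773e+00 -7.39638334e-04
  1.59600274e+00  2.03100986e+00]
[255.71282701 163.25323391]
[256.00849078 173.20553362]
[{'extent': [0.4996, 0.4314, 0.0598, 0.0867], 'score': 0.79}]
[([247, 163, 22, 21, 345], [257.57971014492756, 173.36521739130436]), ([0, 213, 39, 129, 339], [15.678466076696164, 277.2330383480826])]
12.85
```

View pics/w1.png

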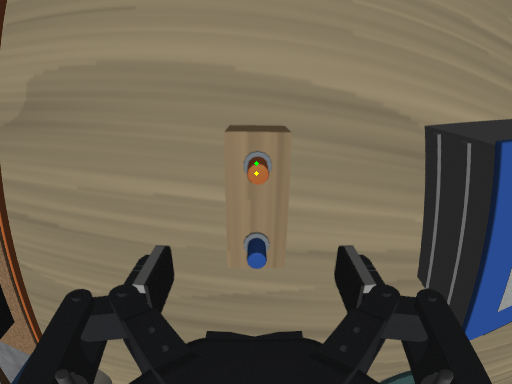

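View pics/s3.png

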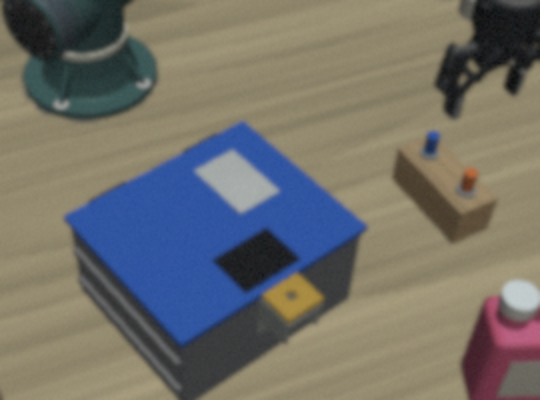

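The wrist view puts the orange handle at (257.6,173.4), about 1 mm from the prediction, with the blue pin at (257,250). The scene view shows the lid lying flat and shut. Now I grasp the orange pin.

```bash
python3 - <<'E'
from h import *
o=W(*BLK,(.04,0,.06)); o[1]-=.001
print(r.get_wrist_force())
r.move_straight([o[0],o[1],.13],vel=.15); r.move_straight([o[0],o[1],.068],vel=.1)
r.clamp(50); print("w",r.get_width(),r.get_gripper_force(),np.round(r.get_wrist_force(),1))
r.move_straight([o[0],o[1],.14],vel=.1); r.move_straight([o[0],o[1],.26],vel=.2)
print("w",r.get_width(),np.round(r.get_wrist_force(),1))
pos,qu=np.array(r.get_ee_pos()),np.array(r.get_ee_rot())
d=r.get_image("wrist"); f=d["frame"].copy()
tz=pos[2]-.008   # nominal collar underside
for dz in(0,-.037,-.045):
    u=wproj(d,pos,qu,[pos[0],pos[1],tz+dz]); print(u); cv2.circle(f,tuple(np.round(u).astype(int)),1,(0,255,0),-1)
cv2.imwrite("pics/w2.png",cv2.resize(f[184:384,106:406],(800,533),interpolation=cv2.INTER_CUBIC)[:,:,::-1]); print(r.get_t())
E
```

```text
[-0.32257925 -0.49179326 -0.28435898]
w 0.0164597087496174 48.86836051940918 [-0.   0.   1.5]
w 0.016280101580108893 [ 0.5  0.1 -2.1]
[254.22216242 241.01641967]
[254.07795694 215.42740084]
[254.05277319 210.96898682]
16.425
```

View pics/w2.png

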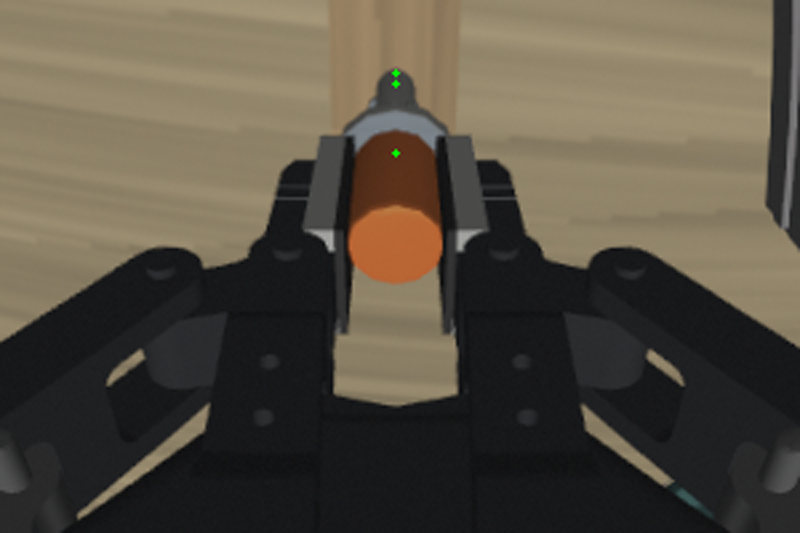

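The pin is held upright and centred between the pads: handle top at about (254.5,276), tip at about (254,210). Next I hover above the eye and measure it.

```bash
python3 - <<'E'
from h import *
pos,qu=np.array(r.get_ee_pos()),np.array(r.get_ee_rot())
d=r.get_image("wrist"); t=wray(d,pos,qu,[254.5,275.9],pos[2]+.027); print("top offset world",(t-pos).round(4))
e=W(*TOTE,(.135,0,.138))
r.move_ptp([e[0],e[1],.26],q(TOTE[2])); r.move_straight([e[0],e[1],.225],vel=.1); r.hold(.2)
pos,qu=np.array(r.get_ee_pos()),np.array(r.get_ee_rot()); print(pos,e,r.get_joints())
d=r.get_image("wrist"); f=d["frame"].copy()
for P in (e,W(*TOTE,(.16,.025,.138)),W(*TOTE,(.16,-.025,.138))):
    u=wproj(d,pos,qu,P); print(u); 
    if P is e:u0=u
    cv2.circle(f,tuple(np.round(u).astype(int)),0,(255,0,255),-1)
x,y=np.round(u0).astype(int); x0,y0=x-64,y-60
print(x0,y0,f.shape); cv2.imwrite("pics/w3.png",cv2.resize(f[y0:y0+96,x0:x0+128],(768,576),interpolation=cv2.INTER_CUBIC)[:,:,::-1]); print(r.get_t())
E
```

```text
top offset world [0.0002 0.     0.027 ]
[0.60403054 0.05781526 0.22614003] [0.60355812 0.0577433  0.138     ] [ 2.01763641e-03  2.13756643e-01  1.23762629e+00 -1.10684631e-05
  1.68817365e+00  1.28782454e+00]
[254.18859814 195.65501589]
[222.85257972 166.12299896]
[285.43872426 166.01974316]
190 136 (384, 512, 3)
18.5
```

View pics/w3.png

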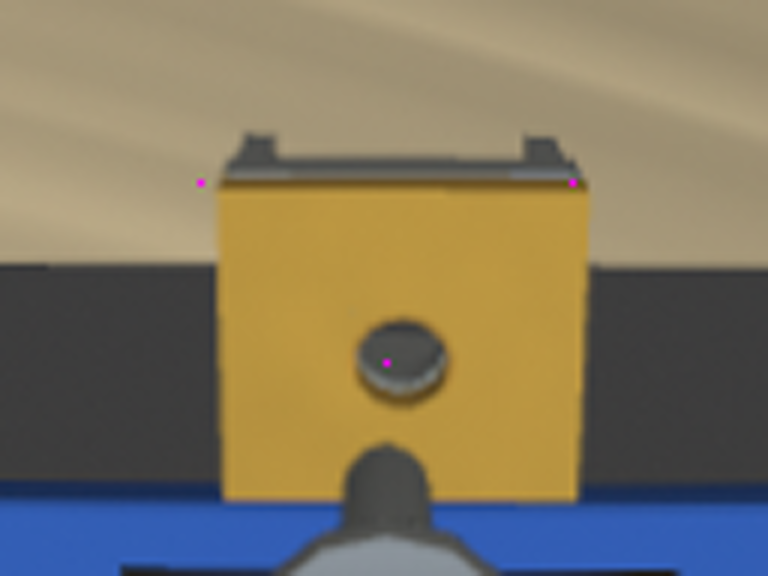

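The eye is at (257,196.3) and the pin axis at (254.3,·), so I need to shift about 2 mm sideways, then insert with force checks.

```bash
cat > ins.py <<'E'
from h import *
def insert(xy,z0,z1,step,lim):
    f0=np.array(r.get_wrist_force())
    for z in np.arange(z0,z1-1e-6,-step):
        r.move_straight([xy[0],xy[1],float(z)],vel=.04); f=np.array(r.get_wrist_force())-f0
        print(round(z,4),f.round(1),np.array(r.get_ee_pos()).round(4),round(r.get_width(),4))
        if np.linalg.norm(f)>lim: return False
    return True
E
python3 - <<'E'
from ins import *
pos,qu=np.array(r.get_ee_pos()),np.array(r.get_ee_rot()); d=r.get_image("wrist")
g=wray(d,pos,qu,[256.9,196.2],.138)
print(g,g-pos); r.move_straight([g[0],g[1],.2],vel=.1); r.hold(.2)
insert(g,.196,.150,.004,12); print(r.get_t())
pos,qu=np.array(r.get_ee_pos()),np.array(r.get_ee_rot()); d=r.get_image("wrist")
cv2.imwrite("pics/w4.png",cv2.resize(d["frame"][140:290,150:350],(800,600),interpolation=cv2.INTER_CUBIC)[:,:,::-1])
E
```

```text
[0.60366914 0.05543579 0.138     ] [-0.00029225 -0.0023327  -0.08804926]
0.196 [-1.   0.5 -1.7] [0.6035 0.0554 0.1957] 0.0168
0.192 [-0.9  0.3 -1.7] [0.6034 0.0555 0.1914] 0.0163
0.188 [-0.2  1.2 -2. ] [0.6034 0.0554 0.1875] 0.0164
0.184 [-1.3  0.6 -0.8] [0.6034 0.0554 0.1835] 0.0162
0.18 [ 0.6 -0.8 -0.8] [0.6034 0.0555 0.1795] 0.0165
0.176 [-0.6  0.3 -0.9] [0.6034 0.0554 0.1755] 0.0163
0.172 [-0.5  0.5 -1.4] [0.6034 0.0555 0.1715] 0.0159
0.168 [-0.7  0.7 -0.7] [0.6034 0.0554 0.1675] 0.0162
0.164 [ 1.1  1.  -1.3] [0.6034 0.0554 0.1635] 0.0162
0.16 [ 0.1  0.4 -0.6] [0.6034 0.0554 0.1595] 0.0163
0.156 [-1.2  1.2 -1. ] [0.6034 0.0554 0.1555] 0.0163
0.152 [-0.1  0.3 -1.9] [0.6034 0.0554 0.1515] 0.0161
22.15
```

View pics/w4.png

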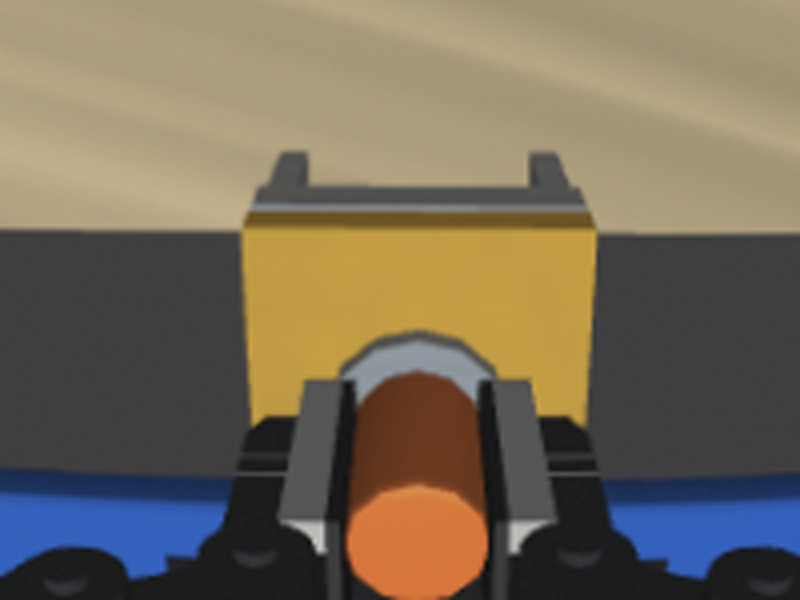

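The pin is in both holes without force, and the collar at about (418,360) in the crop is just above the tab. I'll seat it until contact, then release and retreat.

```bash
python3 - <<'E'
from ins import *
p=np.array(r.get_ee_pos()); p=[.60367,.05544]
insert(p,.150,.141,.001,9)
r.release(); r.hold(.2)
r.move_straight([p[0],p[1],.24],vel=.15); 
e=W(*TOTE,(.08,0,.25)); r.move_straight(e,vel=.2); r.hold(.3)
d=r.get_image("wrist")["frame"]; cv2.imwrite("pics/w5.png",cv2.resize(d[60:260,150:350],(600,600),interpolation=cv2.INTER_CUBIC)[:,:,::-1])
s=r.get_image("side")["frame"]; cv2.imwrite("pics/s5.png",cv2.resize(s[84:384,60:460],(800,600),interpolation=cv2.INTER_CUBIC)[:,:,::-1])
print(r.get_t())
E
```

```text
0.15 [-0.2  0.4  0.6] [0.6036 0.0554 0.1498] 0.0162
0.149 [0.6 0.1 0.3] [0.6036 0.0554 0.149 ] 0.0163
0.148 [0.2 1.1 0.4] [0.6036 0.0554 0.1479] 0.0164
0.147 [-0.1  0.5 -0.6] [0.6036 0.0554 0.1469] 0.0163
0.146 [-0.  -0.1  1.7] [0.6038 0.0555 0.1463] 0.0164
0.145 [-2.1  1.3  6.1] [0.6039 0.0555 0.1463] 0.0161
0.144 [-3.5 -0.   9.7] [0.6039 0.0554 0.1462] 0.0167
26.4417
```

View pics/w5.png

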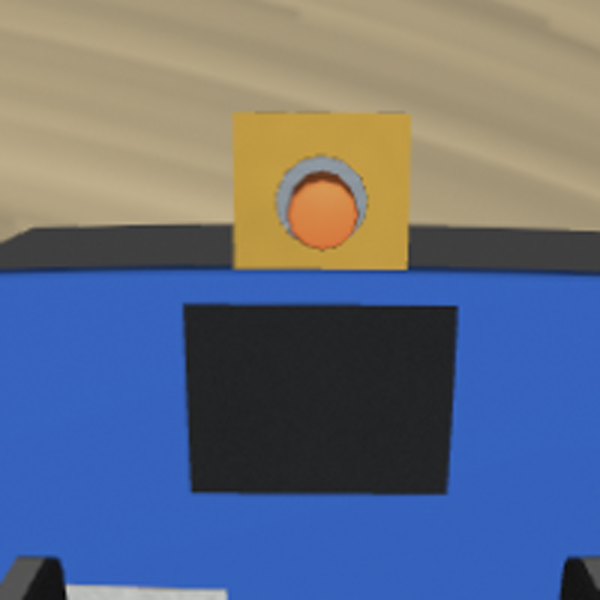

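View pics/s5.png

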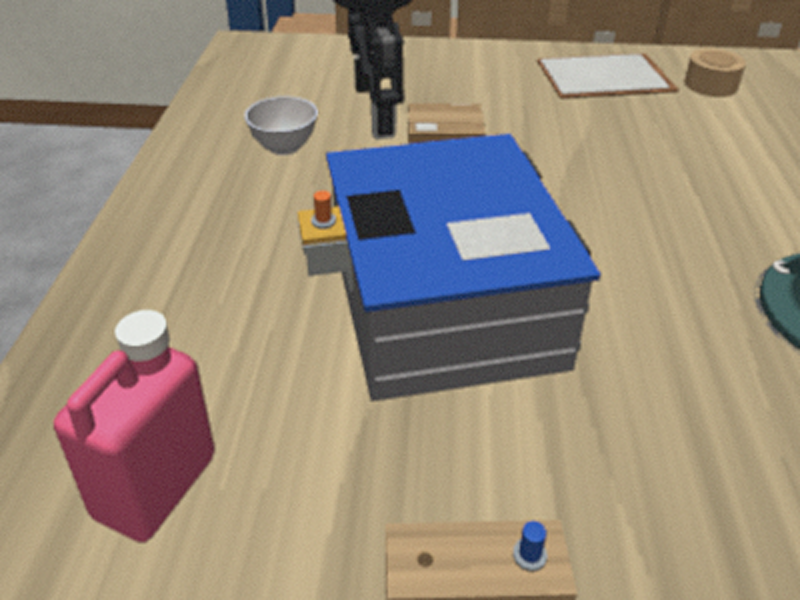

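The wrist crop shows the orange pin upright in the tab at (322,205) with its collar flat. The side view shows the lid level, the pin seated at (323,215), and the blue pin, jug and pot where they were.

```bash
python3 -c "
from station import r
print(r.job_done())"
```

```text
the job is handed in; nothing more can be done
None
```

The job is handed in at about 26 s: the lid is shut, the orange pin is through the tab and catch with its collar seated on the tab, and the blue pin, jug and pot are where they were (the arm never went near the carton).

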